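# Step the gauge stick round the printed square

## Task

Check the square printed on the round mat by walking the red-ended gauge stick round it, as one walks a ruler, keeping it flat on the mat. The stick lies along one side of the square: hold its plain end on its corner and swing the red end across the square to the next corner; then hold the red end there and swing the plain end across to the one corner not yet visited, so that the stick is left lying along the side opposite to where it began, both ends on their corner dots. Leave the spoon and the spatula where they lie.

Things in the scene. Friction and masses are not known exactly. Their poses are not given: they have to be found in the camera images.
- gauge_stick: loose straight wooden stick, 150 x 20 x 14 mm, about 60 g, lying flat on the mat; one end (40 mm of it) is red, the rest pale wood with black ticks, and a brass stud sits 10 mm from each tip. Origin: centre of its underside; x along its length towards the red end, y across its width, z up. It slides easily on the mat
- red_end (a point): point on the stick's underside below the brass stud of the red end, 10 mm from the tip (65 mm from the stick's middle)
- plain_end (a point): the same below the brass stud of the plain pale wood end, 10 mm from the tip
- square_mat: round dark blue-grey mat, 210 mm across, 3 mm thick, fixed to the bench, with a square of 130 mm side printed in white and a 30 mm white dot on each corner. Origin: centre of its underside and of the square; x and y parallel to its sides. The stick starts along its -x side, red end towards +y
- corner_0 (a point): corner dot of the square, on the mat's top, where the red end lies at the start (mat x -65, y +65 mm)
- corner_1 (a point): corner dot where the plain end lies at the start; the stick pivots here first (mat x -65, y -65 mm)
- corner_2 (a point): corner dot next after corner_1, to which the red end swings (mat x +65, y -65 mm); the stick pivots here second
- corner_3 (a point): corner dot not touched at the start, to which the plain end swings last (mat x +65, y +65 mm). Beware of the cooker hood behind and left of the mat (beyond world x 0.55, y 0.19 m; 0.47 m above the bench, 0.55 at its front): bring the hand in low from the robot's side, not sweeping in from the left
- wooden_spoon: bystander: brown wooden spoon, 283 mm long, lying on the bench left of the mat; origin at the centre of its underside
- lime_spatula: bystander: spatula with a white handle and lime green blade, 264 mm long, lying on the bench left of the mat; origin at the centre of its underside
Not all that is in view belongs to the job. There is more than one size of the gauge_stick; the one meant has the size given above.

How it is judged:
By the outcome, as a careful person would: the job done as asked, in the order asked, and still so for the second after the job is handed in, with the robot touching nothing.
It also fails if it takes over 58 s, if anything falls off the work surface, if the arm or the gripper's body presses on something with over 40 N, if the wrist force passes 120 N, or if a joint passes its speed limit or range.

## Robot

A 6-joint arm with a two-finger parallel gripper is mounted at the origin on a cart in front of the work surface, level with it; the furniture and walls round the work are solid. World frame = base frame: x ahead of the robot, y to its left, z up, the work surface at z = 0. Lengths are in m, angles in rad, forces in N, time in s.
With the tool pointing down it reaches from about 0.4 to 0.825 m from the base axis. Payload 7 kg.
Tool frame: the origin (TCP) lies at the very end of the fingers, on their centre line; the grasp point (between the pads) lies 19 mm behind it; z points along the fingers, y is the direction in which the jaws open and shut (so a half turn about z gives the same grasp; the last joint's range is limited). The gripper opens to 88 mm and grips with 3 to 60 N. Pads are 19 mm wide; open, the fingers measure 130 mm over their backs; the gripper's body (78 mm by 193 mm) begins 47 mm behind the grasp point.
Start: joints at [-0.893, 0.359, 0.012, 0, -1.224, -0.288], TCP at [0.256, -0.624, 0.227] pointing down, gripper open.
Joint ranges: [-3.07, 3.07], [-1.43, 2.12], [-1.02, 1.25], [-3.03, 1.67], [-3.05, -0], [-3.03, 3.03]. Speed limits (rad/s): [2.39, 2.39, 3.01, 3.14, 3.14, 3.14].

## Interface

Orientations are given as a rotation vector (axis times angle).
In Python, from cell import ctrl gives the robot as it stands.
- The arm moves only by the tool move_arm, never from a script. Its argument "deltas" is a list that holds one entry, the list of rows, each a list of 7 numbers: the shift along the tool's x, y, z in units of 50 cm (1.0 is 50 cm), then the turn, a rotation vector about the tool's x, y, z in units of 180 degrees (1.0 is 180 degrees), then the opening, from 0 (shut) to 1 (fully open). A call has 1 to 8 rows; each row is the pose to reach, as a shift and turn from the pose measured when the call began, along the tool's axes at that moment, turning the shorter way round; what a row does not reach only later rows make up. A row lasts 1/10 s, in which the tool goes at most 50 mm and 8.59 degrees, less where a joint would pass 70% of its speed; a pose out of reach is approached as far as the arm can. A call with a number of a shift or a turn outside -1 to 1 is refused whole. A call with a gripper value outside its range is refused whole. The fingers move at their own pace and stop on an object; the grip force is fixed at half the most. Time passes only in rows, so rows that repeat a pose let the fingers close. It gives the time, the measured TCP pose, the force and the opening at its end, in the units of the state.
- ctrl.state(): the state, without advancing time (a new reading comes with each control period).
- ctrl.grab_frame(name): name is "scene" or "top" or "wrist"; returns a dict with "img" (480x640x3 uint8, red, green, blue), "vfov" (degrees; the focal length in pixels is half the picture's height over the tangent of half this angle, whatever the lens; pixels are square), "cx", "cy" (the principal point, pixels), "R" (3x3) and "t" (3): a world point X has camera coordinates R X + t. Camera axes: x right, y down, z forward; pixel columns grow to the right and rows downward; lengths in m; the calibration is good to about 2 mm. The wrist camera is an equidistant fisheye: a pixel r from the principal point sees the ray r / f radians off the axis. A picture is of the moment at which its call begins. There is no depth.
- ctrl.finish_job(): hands the job in, once; it reports no verdict.
The state is a dict: "t": time; "joints": joint angles; "dq": joint speeds; "tau": joint torques, N m; "tool_pos": TCP position; "eef_rot": TCP orientation; "contact_force": force on the tool from outside, world axes, zero at the start; "ft_torque": the same for the moment, N m; "finger_gap": opening from 0.0 (shut) to 1.0 (fully open).
Only numpy, scipy, OpenCV 4.12 (cv2) and the standard library are available. Lean on these libraries where they do the work, as an engineer would, in place of code of your own. Each camera call takes 0.05 s, during which the arm holds its last target.

## Working session

There is one attempt and no reset: what is moved stays moved. The work goes in short steps, Python scripts to look and compute and a tool call to move; the robot and the scene stay as the last step left them, time stands still between calls to the robot, and variables do not carry over. Pictures are saved under pics/ and viewed, and the job is handed in when it is done.

Besides the shell and the picture viewer there is one more tool, called after "Request:" as name(argument=value, ...) on one line, values as JSON. move_arm: Moves the arm, as the interface text tells. Shifts and turns lie within -1 to 1; 1 stands for 50 cm of shift or 180 degrees of turn. Its arguments: {"type":"object","properties":{"deltas":{"type":"array"}},"required":["deltas"]}

```bash
mkdir -p pics; ls
python3 - <<'E'
from cell import ctrl
import cv2
s=ctrl.state(); print(s)
for n in ("scene","top","wrist"):
    f=ctrl.grab_frame(n); print(n,f["vfov"],f["cx"],f["cy"],f["R"],f["t"])
    cv2.imwrite(f"pics/{n}0.png",f["img"][:,:,::-1])
E
```

```text
pics
{'t': 0.0, 'joints': array([-8.92888377e-01,  3.59385387e-01,  1.10338574e-02, -3.64497403e-04,
       -1.22408591e+00, -2.88077803e-01]), 'dq': array([ 9.54926898e-05,  1.47585365e-03, -1.34969806e-03,  3.38514469e-04,
       -1.69213043e-03,  3.20783106e-04]), 'tau': array([-1.58138726e-03, -5.82721639e+01,  2.93051165e+01,  6.99701965e+00,
        6.65083411e-03, -1.55496036e-04]), 'tool_pos': array([ 0.25629336, -0.62390898,  0.22561019]), 'eef_rot': array([ 6.08193458e-01, -3.08169060e+00, -2.53262026e-03]), 'contact_force': array([-0.36803849,  0.47287893,  0.9543097 ]), 'ft_torque': array([ 0.05931183,  0.02634344, -0.06102247]), 'finger_gap': 0.9983797334765631}
scene 44.02116204055905 318.179154416373 245.10919744438078 [[-0.53395923 -0.84546762 -0.00848838]
 [-0.37244429  0.24420819 -0.89534776]
 [ 0.75906047 -0.47491775 -0.4452868 ]] [0.49929151 0.17234341 1.02982292]
top 53.16064285370917 324.88169477836726 228.1793383862411 [[ 0.00342521 -0.99998265  0.00479144]
 [-0.99643604 -0.00381682 -0.0842654 ]
 [ 0.08428222 -0.00448574 -0.99643183]] [0.28465119 0.52779734 0.8304225 ]
wrist 65.70646984690485 322.71389626517794 237.1527057600685 [[-3.79061539e-01  9.25371246e-01  6.38212636e-04]
 [ 8.83884497e-01  3.61862881e-01  2.96316470e-01]
 [ 2.73971796e-01  1.12886284e-01 -9.55089599e-01]] [ 0.67377272 -0.0372181   0.38958126]
```

View pics/scene0.png

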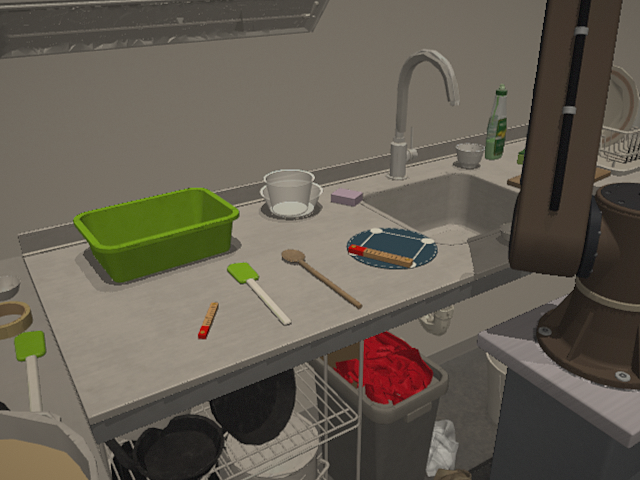

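View pics/top0.png

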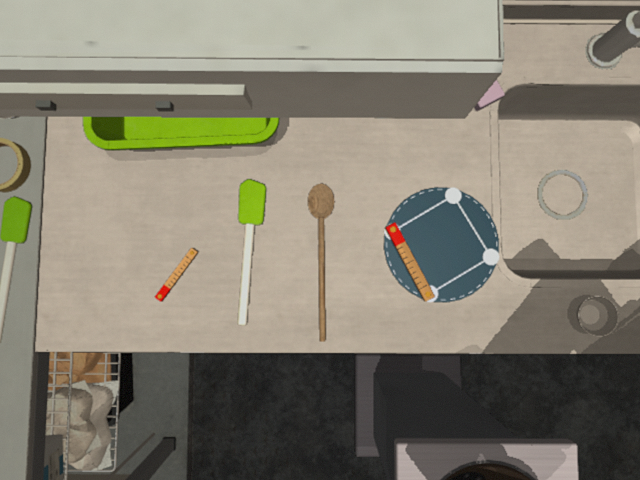

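```bash
cat > h.py <<'E'
import numpy as np, cv2
from cell import ctrl
def ray(f,px,z):
    F=240/np.tan(np.radians(f["vfov"])/2)
    d=np.array([(px[0]-f["cx"])/F,(px[1]-f["cy"])/F,1.])
    R=np.array(f["R"]);C=-R.T@np.array(f["t"]);d=R.T@d
    return C+d*(z-C[2])/d[2]
def blobs(mask,amin=20):
    n,l,s,c=cv2.connectedComponentsWithStats(mask.astype(np.uint8))
    return [(c[i].round(1),s[i,4],l==i) for i in range(1,n) if s[i,4]>=amin]
def stick(f,box):
    # centre/yaw from min-area rect of top face (z=.017), red side
    x0,y0,x1,y1=box; im=f["img"].astype(int)
    r,g,b=im[...,0],im[...,1],im[...,2]
    m=np.zeros(r.shape,bool); m[y0:y1,x0:x1]=True
    wood=m&(r-b>60)&(r>110); red=m&(r>120)&(g<75)
    return wood,red
E
python3 - <<'E'
from h import *
f=ctrl.grab_frame("top"); 
cv2.imwrite("pics/c.png",cv2.resize(f["img"][170:320,370:520,::-1],(600,600),interpolation=cv2.INTER_NEAREST))
w,r=stick(f,(370,170,510,315))
for c,a,_ in blobs(w|r): print("stick",c,a)
for c,a,_ in blobs(r): print("red",c,a,ray(f,c,.017))
ys,xs=np.nonzero(w|r)
P=np.array([ray(f,p,.017)[:2] for p in zip(xs,ys)])
print(cv2.minAreaRect(P.astype(np.float32)*1000), P.mean(0))
im=f["img"].astype(int); wh=(im.min(2)>190); wh[:170]=0;wh[320:]=0;wh[:,:380]=0;wh[:,505:]=0
e=cv2.morphologyEx(wh.astype(np.uint8),cv2.MORPH_OPEN,np.ones((6,6)))
for c,a,_ in blobs(e): print("dot",c,a,ray(f,c,.003))
hsv=cv2.cvtColor(f["img"],cv2.COLOR_RGB2HSV)
E
```

```text
stick [409.4 261. ] 942
red [395.2 234.4] 210 [0.51648646 0.16097721 0.017     ]
((469.30029296875, 135.76116943359375), (148.44769287109375, 20.687776565551758), 27.956369400024414) [0.46938814 0.1361814 ]
dot [453.6 196. ] 181 [0.58826384 0.05140388 0.003     ]
dot [491.7 257.5] 183 [ 0.47626583 -0.01544344  0.003     ]
```

View pics/c.png

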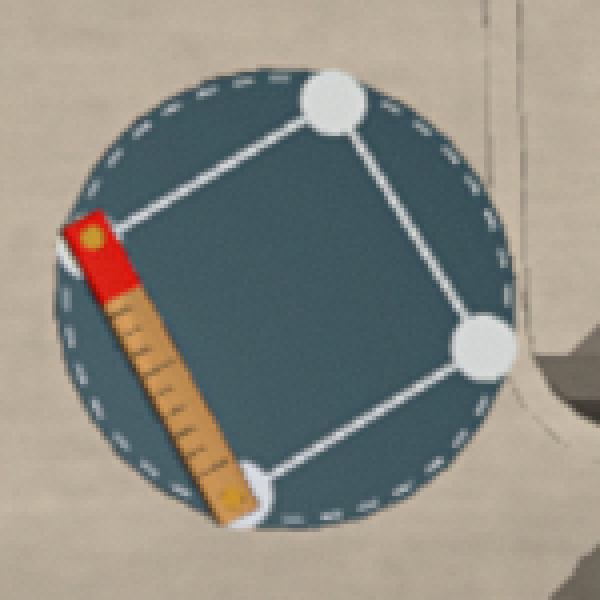

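View pics/wrist0.png

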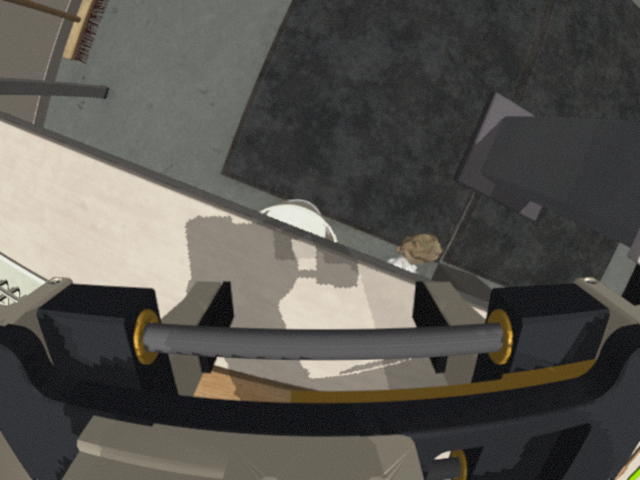

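```bash
cat >> h.py <<'E'
from scipy.spatial.transform import Rotation as Rn
def yawd(s=None):
    s=s or ctrl.state(); R=Rn.from_rotvec(s["eef_rot"]).as_matrix()
    return np.degrees(np.arctan2(R[1,1],R[0,1])),R   # yaw of tool y
def rows(wps,grip):
    """wps: list of (x,y,z,toolyaw_deg) absolute; tool y yaw; tool down"""
    s=ctrl.state(); y0,R=yawd(s); p=np.array(s["tool_pos"])
    for x,y,z,w in wps:
        d=R.T@(np.array([x,y,z])-p)/.5
        c,sn=np.cos(np.radians(w)),np.sin(np.radians(w))
        T=np.array([[-sn,c,0],[c,sn,0],[0,0,-1]]).T  # columns tool x,y,z
        T=np.column_stack([np.cross([c,sn,0],[0,0,-1]),[c,sn,0],[0,0,-1]])
        rv=Rn.from_matrix(R.T@T).as_rotvec()/np.pi
        print([float(v) for v in np.r_[d,rv].round(4)]+[grip])
def st():
    s=ctrl.state(); print("t",s["t"],"p",s["tool_pos"].round(4),"yaw",yawd(s)[0].round(2),"q",np.degrees(s["joints"]).round(1),"F",s["contact_force"].round(1),"gap",round(s["finger_gap"],3))
E
python3 - <<'E'
from h import *
st()
a=np.array([.2563,-.6239,.2256,112.3]);b=np.array([.45,-.30,.20,174.3])
rows([a+(b-a)*i/8 for i in range(1,9)],.6)
E
```

```text
t 0.2 p [ 0.2564 -0.6241  0.226 ] yaw 112.33 q [-51.2  20.6   0.7  -0.  -70.1 -16.5] F [-0.   0.4 -0.8] gap 0.999
[-0.0756, 0.0569, 0.0073, 0.0003, -0.0, -0.0429, 0.6]
[-0.1512, 0.1134, 0.0137, 0.0003, 0.0, -0.0859, 0.6]
[-0.2267, 0.1699, 0.0202, 0.0003, 0.0, -0.129, 0.6]
[-0.3023, 0.2264, 0.0266, 0.0003, 0.0001, -0.1721, 0.6]
[-0.3778, 0.2829, 0.0331, 0.0003, 0.0001, -0.2151, 0.6]
[-0.4534, 0.3394, 0.0395, 0.0003, 0.0001, -0.2582, 0.6]
[-0.529, 0.3959, 0.046, 0.0003, 0.0001, -0.3012, 0.6]
[-0.6045, 0.4524, 0.0524, 0.0003, 0.0001, -0.3443, 0.6]
```

Request:
move_arm(deltas=[[[-0.076,0.057,0.007,0,0,-0.043,0.6],[-0.151,0.113,0.014,0,0,-0.086,0.6],[-0.227,0.17,0.02,0,0,-0.129,0.6],[-0.302,0.226,0.027,0,0,-0.172,0.6],[-0.378,0.283,0.033,0,0,-0.215,0.6],[-0.453,0.339,0.04,0,0,-0.258,0.6],[-0.529,0.396,0.046,0,0,-0.301,0.6],[-0.605,0.452,0.052,0,0,-0.344,0.6]]])

```text
t: 1.0
tool_pos: [0.4509, -0.2983, 0.2002]
eef_rot: [-2.113, 2.324, 0.001]
contact_force: [2.0, -0.5, 0.5]
finger_gap: 0.6
```

Run:
```python
from h import *
st()
p=ctrl.state()["tool_pos"]
a=np.array([*p,yawd()[0]]);b=np.array([.465,0.04,.20,a[3]+60])
rows([a+(b-a)*i/8 for i in range(1,9)],.6)
```

```text
t 1.0 p [ 0.4509 -0.2983  0.2002] yaw 174.57 q [-12.7   9.1 -18.5  -0.1 -62.5   7.3] F [ 2.  -0.5  0.5] gap 0.6
[-0.0845, 0.0045, 0.0001, 0.0001, 0.0003, -0.0417, 0.6]
[-0.169, 0.009, 0.0002, 0.0, 0.0003, -0.0833, 0.6]
[-0.2536, 0.0135, 0.0004, 0.0, 0.0003, -0.125, 0.6]
[-0.3381, 0.018, 0.0005, 0.0, 0.0003, -0.1667, 0.6]
[-0.4226, 0.0225, 0.0006, -0.0, 0.0003, -0.2083, 0.6]
[-0.5071, 0.027, 0.0007, -0.0, 0.0003, -0.25, 0.6]
[-0.5917, 0.0315, 0.0009, -0.0001, 0.0003, -0.2917, 0.6]
[-0.6762, 0.036, 0.001, -0.0001, 0.0003, -0.3333, 0.6]
```

Request:
move_arm(deltas=[[[-0.085,0.005,0,0,0,-0.042,0.6],[-0.169,0.009,0,0,0,-0.083,0.6],[-0.254,0.014,0,0,0,-0.125,0.6],[-0.338,0.018,0,0,0,-0.167,0.6],[-0.423,0.023,0,0,0,-0.208,0.6],[-0.507,0.027,0,0,0,-0.25,0.6],[-0.592,0.032,0,0,0,-0.292,0.6],[-0.676,0.036,0,0,0,-0.333,0.6]]])

```text
t: 1.8
tool_pos: [0.4646, 0.0416, 0.2008]
eef_rot: [-2.994, 0.949, -0.0]
contact_force: [0.9, 0.6, 0.5]
finger_gap: 0.6
```

Run:
```python
from h import *
st()
p=ctrl.state()["tool_pos"]
a=np.array([*p,yawd()[0]%360]);b=np.array([.469,0.136,.12,298])
rows([a+(b-a)*i/8 for i in range(1,9)],.6)
```

```text
t 1.8 p [0.4646 0.0416 0.2008] yaw -125.17 q [ 29.4   1.7 -26.8  -0.1 -61.5  25.5] F [0.9 0.6 0.5] gap 0.6
[-0.0127, -0.0199, 0.0202, -0.0004, 0.0001, -0.0439, 0.6]
[-0.0254, -0.0398, 0.0404, -0.0004, 0.0001, -0.0877, 0.6]
[-0.038, -0.0597, 0.0606, -0.0004, 0.0, -0.1316, 0.6]
[-0.0507, -0.0796, 0.0809, -0.0004, 0.0, -0.1755, 0.6]
[-0.0634, -0.0995, 0.1011, -0.0004, -0.0, -0.2193, 0.6]
[-0.0761, -0.1194, 0.1213, -0.0004, -0.0, -0.2632, 0.6]
[-0.0888, -0.1393, 0.1415, -0.0004, -0.0001, -0.3071, 0.6]
[-0.1015, -0.1592, 0.1617, -0.0004, -0.0001, -0.3509, 0.6]
```

Request:
move_arm(deltas=[[[-0.013,-0.02,0.02,0,0,-0.044,0.6],[-0.025,-0.04,0.04,0,0,-0.088,0.6],[-0.038,-0.06,0.061,0,0,-0.132,0.6],[-0.051,-0.08,0.081,0,0,-0.176,0.6],[-0.063,-0.1,0.101,0,0,-0.219,0.6],[-0.076,-0.119,0.121,0,0,-0.263,0.6],[-0.089,-0.139,0.142,0,0,-0.307,0.6],[-0.102,-0.159,0.162,0,0,-0.351,0.6]]])

```text
t: 2.6
tool_pos: [0.4686, 0.1366, 0.1195]
eef_rot: [-3.045, -0.769, -0.001]
contact_force: [0.5, -0.0, -0.3]
finger_gap: 0.604
```

Run:
```python
from h import *
st()
for n in ("scene","top","wrist"):
    f=ctrl.grab_frame(n); cv2.imwrite(f"pics/{n}1.png",f["img"][:,:,::-1])
rows([(.469,.136,.06,298),(.469,.136,.03,298),(.469,.136,.012,298)],.6)
```

```text
t 2.6 p [0.4686 0.1366 0.1195] yaw -61.66 q [ 39.3   8.8 -30.9  -0.1 -50.3  79. ] F [ 0.5 -0.  -0.3] gap 0.604
[0.001, 0.001, 0.1187, -0.0002, 0.0002, -0.0002, 0.6]
[0.001, 0.0011, 0.1787, -0.0002, 0.0002, -0.0002, 0.6]
[0.0011, 0.0011, 0.2147, -0.0002, 0.0002, -0.0002, 0.6]
```

View pics/wrist1.png

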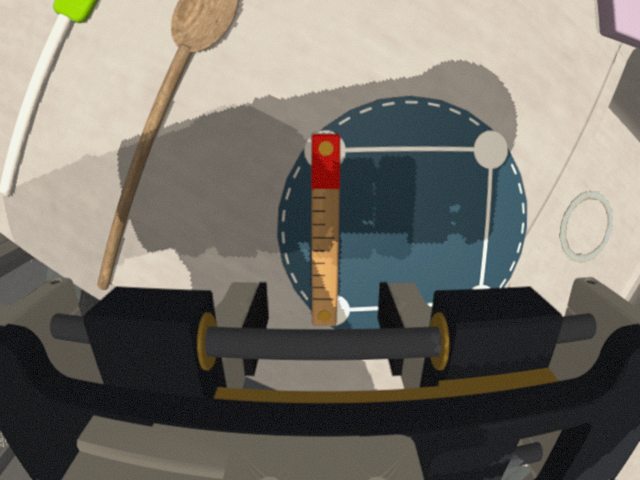

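View pics/top1.png

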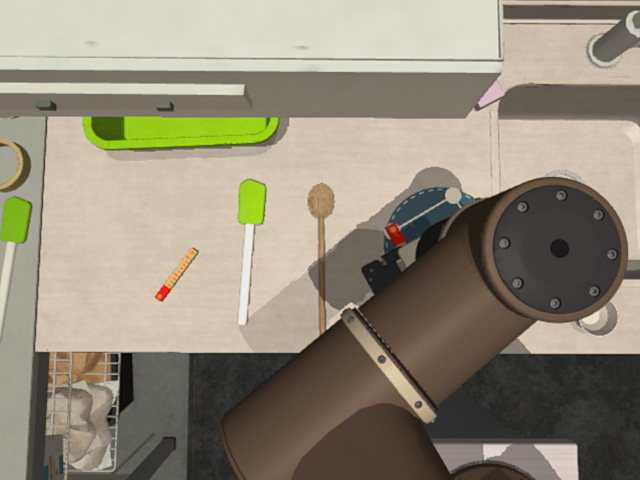

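View pics/scene1.png

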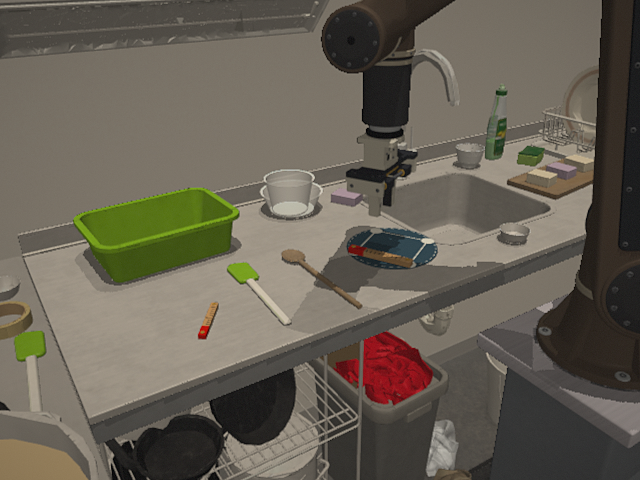

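```bash
cat >> h.py <<'E'
def wray(f,px,z):
    F=240/np.tan(np.radians(f["vfov"])/2)
    u=np.array([px[0]-f["cx"],px[1]-f["cy"]]);r=np.hypot(*u);th=r/F
    d=np.array([*(np.sin(th)*u/r),np.cos(th)])
    R=np.array(f["R"]);C=-R.T@np.array(f["t"]);d=R.T@d
    return C+d*(z-C[2])/d[2]
E
python3 - <<'E'
from h import *
f=ctrl.grab_frame("wrist")
cv2.imwrite("pics/w1c.png",cv2.resize(f["img"][120:340,270:530,::-1],None,fx=3,fy=2.7,interpolation=cv2.INTER_CUBIC))
for n,p,z in (("red",(326,149),.017),("plain",(324,315),.017),("c3",(490.5,150),.003)): print(n,wray(f,p,z).round(4))
a=wray(f,(326,149),.017)-wray(f,(324,315),.017);print(np.degrees(np.arctan2(a[1],a[0])),np.hypot(*a[:2]))
w,r=stick(f,(290,120,360,330)); ys,xs=np.nonzero(w|r)
P=np.array([wray(f,p,.017)[:2] for p in zip(xs,ys)]);print(cv2.minAreaRect(P.astype(np.float32)*1000))
E
```

```text
red [0.5255 0.1648 0.017 ]
plain [0.4112 0.1057 0.017 ]
c3 [0.5885 0.0523 0.003 ]
27.34492359129372 0.1286695323551248
((468.99298095703125, 136.2982940673828), (147.55740356445312, 19.428688049316406), 27.969436645507812)
```

View pics/w1c.png

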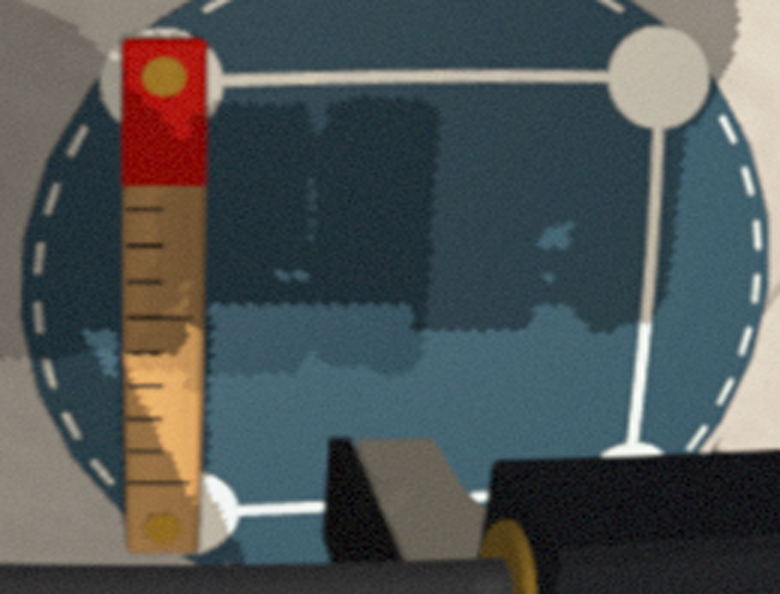

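Request:
move_arm(deltas=[[[0.001,0.001,0.06,0,0,0,0.6],[0.001,0.001,0.12,0,0,0,0.6],[0.001,0.001,0.17,0,0,0,0.6],[0.001,0.001,0.2,0,0,0,0.6],[0.001,0.001,0.22,0,0,0,0.6],[0.001,0.001,0.225,0,0,0,0.6],[0.001,0.001,0.225,0,0,0,0.6]]])

```text
t: 3.5
tool_pos: [0.4696, 0.1359, 0.0077]
eef_rot: [-3.049, -0.755, -0.001]
contact_force: [0.4, -0.2, 0.7]
finger_gap: 0.6
```

Run:
```python
from h import *
st()
f=ctrl.grab_frame("wrist");cv2.imwrite("pics/w2.png",f["img"][:,:,::-1])
```

```text
t 3.5 p [0.4696 0.1359 0.0077] yaw -62.19 q [ 39.2  18.4 -37.5  -0.  -34.1  78.6] F [ 0.4 -0.2  0.7] gap 0.6
```

View pics/w2.png

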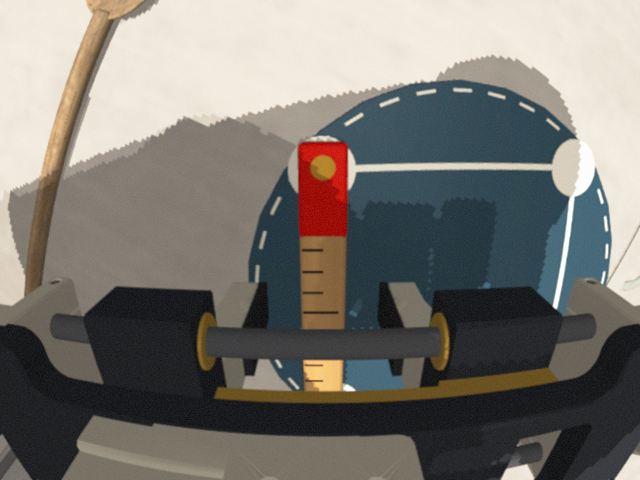

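The stick (red stud at pixel 323,167) lies between the fingers, centred. Closing.

Request:
move_arm(deltas=[[[0,0,0,0,0,0,0.4],[0,0,0,0,0,0,0.3],[0,0,0,0,0,0,0.2],[0,0,0,0,0,0,0.15],[0,0,0,0,0,0,0.15],[0,0,0,0,0,0,0.15],[0,0,0,0,0,0,0.15]]])

```text
t: 4.25
tool_pos: [0.4698, 0.1361, 0.0082]
eef_rot: [-3.048, -0.755, -0.002]
contact_force: [-1.5, 0.4, 3.4]
finger_gap: 0.225
```

Run:
```python
from h import *
st()
f=ctrl.grab_frame("wrist");cv2.imwrite("pics/w3.png",f["img"][:,:,::-1])
```

```text
t 4.25 p [0.4698 0.1361 0.0082] yaw -62.17 q [ 39.2  18.3 -37.5  -0.  -34.1  78.6] F [-1.5  0.4  3.4] gap 0.225
```

View pics/w3.png

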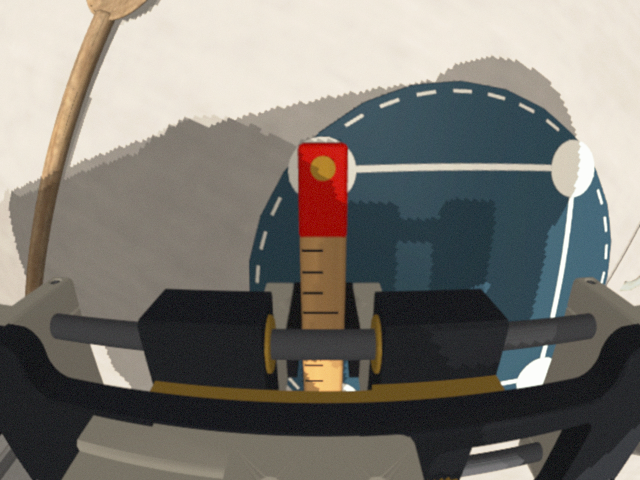

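```bash
cat >> h.py <<'E'
c3=np.array([.5884,.0516]);c2=np.array([.4764,-.0154]);
u=(c3-c2)/np.linalg.norm(c3-c2); mx=np.array([u[1],-u[0]]); m=(c2+c3)/2
c2=m-.065*u;c3=m+.065*u;c1=c2-.13*mx;c0=c3-.13*mx
PH=np.degrees(np.arctan2(u[1],u[0]))
def U(a): return np.array([np.cos(np.radians(a)),np.sin(np.radians(a))])
E
python3 - <<'E'
from h import *
print(c0,c1,c2,c3,PH)
f=ctrl.grab_frame("wrist"); r=wray(f,(323,167.5),.017); print("red",r, "along offset", (r[:2]-ctrl.state()["tool_pos"][:2])@U(27.8), (r[:2]-ctrl.state()["tool_pos"][:2])@U(117.8))
p=ctrl.state()["tool_pos"]; a=np.array([*p[:2],.0082,297.83]); b=np.array([*(c1+.065*U(PH)),.0082,PH+270])
rows([a+(b-a)*i/3 for i in range(1,4)],.15)
E
```

```text
[0.52144303 0.16303083] [0.40988116 0.09629292] [ 0.47661906 -0.01526895] [0.58818094 0.05146895] 30.888466457783725
red [0.52575534 0.16637729 0.017     ] along offset 0.06358718890659845 0.0006739848922497315
[-0.0045, 0.0025, -0.0001, -0.0002, -0.0004, -0.0056, 0.15]
[-0.0089, 0.005, -0.0001, -0.0002, -0.0004, -0.0113, 0.15]
[-0.0134, 0.0075, -0.0001, -0.0002, -0.0005, -0.0169, 0.15]
```

Request:
move_arm(deltas=[[[-0.0045,0.0025,0,0,0,-0.0056,0.15],[-0.009,0.005,0,0,0,-0.0113,0.15],[-0.0134,0.0075,0,0,0,-0.017,0.15],[-0.0134,0.0075,0,0,0,-0.017,0.15]]])

```text
t: 4.75
tool_pos: [0.4655, 0.1294, 0.0082]
eef_rot: [-3.027, -0.838, -0.002]
contact_force: [0.1, 0.4, 1.6]
finger_gap: 0.226
```

Run:
```python
from h import *
st()
rows([(*(c1+.065*U(PH-5.5*i)),.0082,PH+270-5.5*i) for i in range(1,9)],.15)
f=ctrl.grab_frame("wrist");cv2.imwrite("pics/w4.png",f["img"][:,:,::-1])
```

```text
t 4.75 p [0.4655 0.1294 0.0082] yaw -59.05 q [ 38.9  17.9 -38.3  -0.  -33.8  82.1] F [0.1 0.4 1.6] gap 0.226
[0.0, 0.0121, -0.0001, -0.0002, -0.0004, 0.0309, 0.15]
[-0.0018, 0.0245, -0.0001, -0.0002, -0.0004, 0.0615, 0.15]
[-0.0047, 0.0366, -0.0001, -0.0002, -0.0004, 0.092, 0.15]
[-0.0089, 0.0484, -0.0001, -0.0003, -0.0004, 0.1226, 0.15]
[-0.0141, 0.0597, -0.0001, -0.0003, -0.0004, 0.1531, 0.15]
[-0.0204, 0.0705, -0.0001, -0.0003, -0.0004, 0.1837, 0.15]
[-0.0277, 0.0806, -0.0001, -0.0003, -0.0004, 0.2142, 0.15]
[-0.0359, 0.0899, -0.0002, -0.0003, -0.0003, 0.2448, 0.15]
```

View pics/w4.png

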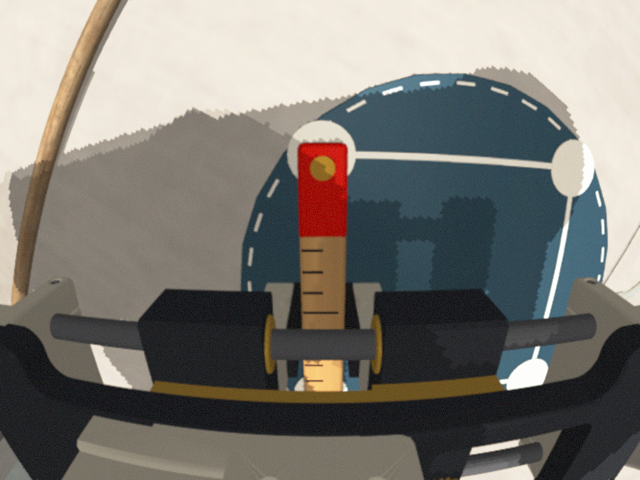

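Run:
```python
from h import *
f=ctrl.grab_frame("wrist")
for n,p,z in (("red",(323,168),.017),("c0",(322,153),.003),("c3",(573,169),.003),("c2",(527,381),.003)): print(n,wray(f,p,z).round(4))
print(c0,c3,c2)
f=ctrl.grab_frame("top");cv2.imwrite("pics/t4.png",cv2.resize(f["img"][170:320,370:520,::-1],(600,600)))
```

```text
red [0.5196 0.1625 0.017 ]
c0 [0.5237 0.1654 0.003 ]
c3 [0.5885 0.0539 0.003 ]
c2 [ 0.4755 -0.0137  0.003 ]
[0.52144303 0.16303083] [0.58818094 0.05146895] [ 0.47661906 -0.01526895]
```

View pics/t4.png

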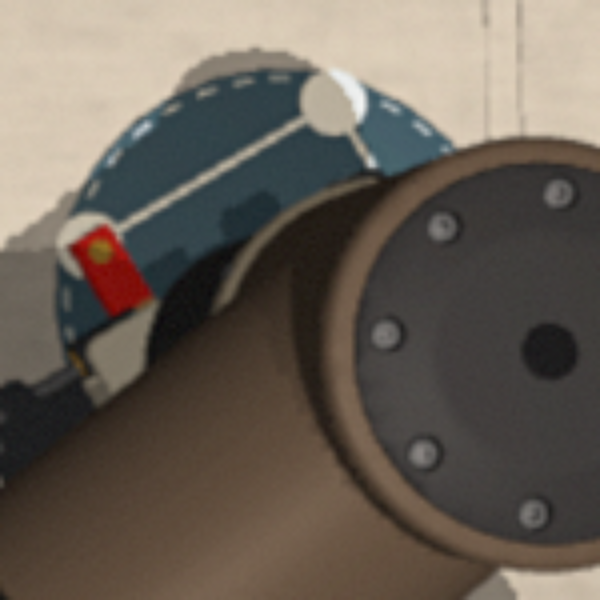

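```bash
cat >> h.py <<'E'
c0,c1,c2,c3=[c+np.array([.0002,.001]) for c in (c0,c1,c2,c3)]
E
python3 - <<'E'
from h import *
rows([(*(c1+.066*U(PH-5.625*i)),.0082,PH+270-5.625*i) for i in range(1,9)],.15)
E
```

```text
[0.0034, 0.0112, -0.0001, -0.0002, -0.0003, 0.0313, 0.15]
[0.0015, 0.024, -0.0001, -0.0002, -0.0003, 0.0625, 0.15]
[-0.0017, 0.0365, -0.0001, -0.0002, -0.0003, 0.0938, 0.15]
[-0.0061, 0.0487, -0.0001, -0.0002, -0.0003, 0.125, 0.15]
[-0.0116, 0.0604, -0.0001, -0.0002, -0.0002, 0.1563, 0.15]
[-0.0182, 0.0716, -0.0001, -0.0002, -0.0002, 0.1875, 0.15]
[-0.026, 0.082, -0.0001, -0.0002, -0.0002, 0.2188, 0.15]
[-0.0347, 0.0916, -0.0001, -0.0002, -0.0002, 0.25, 0.15]
```

Request:
move_arm(deltas=[[[0.003,0.011,0,0,0,0.031,0.15],[0.0015,0.024,0,0,0,0.0625,0.15],[-0.002,0.0365,0,0,0,0.094,0.15],[-0.006,0.0485,0,0,0,0.125,0.15],[-0.0115,0.0605,0,0,0,0.156,0.15],[-0.018,0.0715,0,0,0,0.1875,0.15],[-0.026,0.082,0,0,0,0.219,0.15],[-0.0345,0.0915,0,0,0,0.25,0.15]]])

```text
t: 5.7
tool_pos: [0.4744, 0.0813, 0.0082]
eef_rot: [-3.116, 0.392, -0.001]
contact_force: [0.6, 1.4, 1.3]
finger_gap: 0.224
```

Run:
```python
from h import *
st()
rows([(*(c1+.066*U(PH-45-min(45,6.43*i))),.0082,PH+225-min(45,6.43*i)) for i in range(1,9)],.15)
f=ctrl.grab_frame("wrist");cv2.imwrite("pics/w5.png",f["img"][:,:,::-1])
```

```text
t 5.7 p [0.4744 0.0813 0.0082] yaw -104.34 q [ 33.2  17.8 -38.5  -0.  -33.7  42.5] F [0.6 1.4 1.3] gap 0.224
[-0.0014, 0.0151, -0.0001, -0.0004, -0.0002, 0.0344, 0.15]
[-0.0038, 0.0297, -0.0001, -0.0004, -0.0002, 0.0701, 0.15]
[-0.0078, 0.0439, -0.0001, -0.0005, -0.0001, 0.1059, 0.15]
[-0.0135, 0.0577, -0.0001, -0.0005, -0.0001, 0.1416, 0.15]
[-0.0206, 0.0706, -0.0001, -0.0005, -0.0001, 0.1773, 0.15]
[-0.0291, 0.0827, -0.0002, -0.0005, -0.0001, 0.213, 0.15]
[-0.0389, 0.0938, -0.0002, -0.0005, -0.0, 0.2487, 0.15]
[-0.0389, 0.0938, -0.0002, -0.0005, -0.0, 0.2487, 0.15]
```

View pics/w5.png

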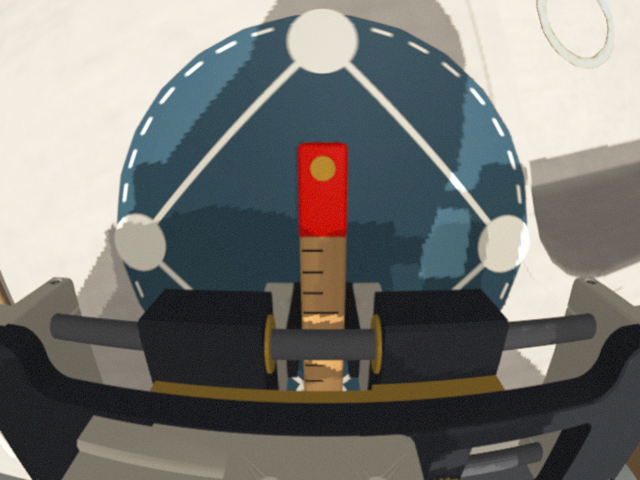

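Halfway, stick unmoved in the hand (stud still at 323,168), lined up on the diagonal towards corner_3 (323,40). On.

Request:
move_arm(deltas=[[[-0.0015,0.015,0,0,0,0.0345,0.15],[-0.004,0.03,0,0,0,0.07,0.15],[-0.008,0.044,0,0,0,0.106,0.15],[-0.0135,0.0575,0,0,0,0.1415,0.15],[-0.0205,0.0705,0,0,0,0.177,0.15],[-0.029,0.0825,0,0,0,0.213,0.15],[-0.039,0.094,0,0,0,0.2485,0.15],[-0.039,0.094,0,0,0,0.2485,0.15]]])

```text
t: 6.55
tool_pos: [0.4427, 0.0397, 0.0082]
eef_rot: [-2.728, 1.557, 0.0]
contact_force: [-0.8, -1.1, 2.4]
finger_gap: 0.222
```

Run:
```python
from h import *
st()
f=ctrl.grab_frame("wrist");cv2.imwrite("pics/w6.png",f["img"][:,:,::-1])
f=ctrl.grab_frame("scene");cv2.imwrite("pics/s6.png",cv2.resize(f["img"][200:300,310:460,::-1],None,fx=5,fy=5))
```

```text
t 6.55 p [0.4427 0.0397 0.0082] yaw -149.44 q [ 30.7  15.  -43.1  -0.1 -31.9  -0.1] F [-0.8 -1.1  2.4] gap 0.222
```

View pics/w6.png

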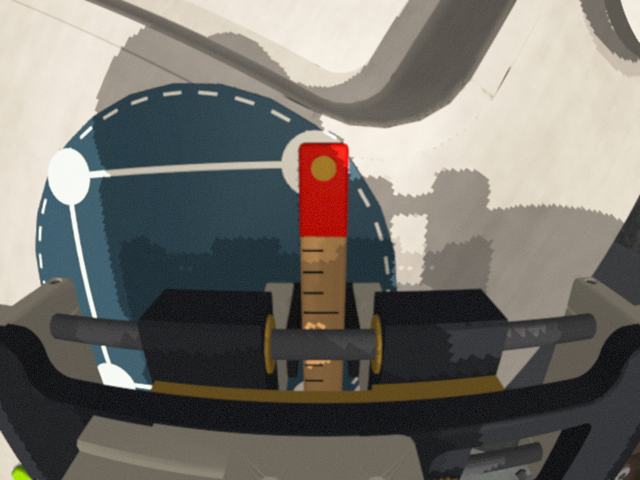

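View pics/s6.png

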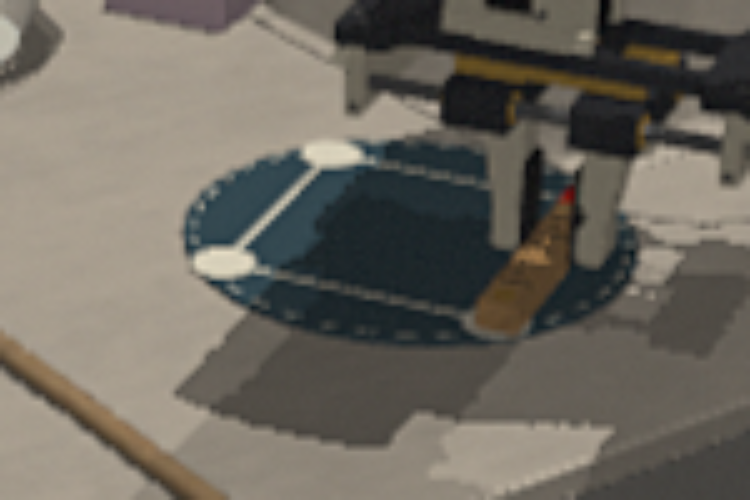

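Run:
```python
from h import *
f=ctrl.grab_frame("wrist")
for n,p,z in (("red",(323,168),.017),("c2",(314,163),.003),("c3",(69,176),.003)): print(n,wray(f,p,z).round(4))
print(c2,c3)
a=wray(f,(281.5,163),.003);print(a)
```

```text
red [ 0.4748 -0.0141  0.017 ]
c2 [ 0.4785 -0.0126  0.003 ]
c3 [0.5879 0.0532 0.003 ]
[ 0.47681906 -0.01426895] [0.58838094 0.05246895]
[ 0.4907783  -0.00543386  0.003     ]
```

```bash
cat >> h.py <<'E'
c2=np.array([.4775,-.0138])
E
python3 - <<'E'
from h import *
rows([(*(c2-.064*U(PH-90-5.625*i)),.0082,PH+180-5.625*i) for i in range(0,9)],.15)
E
```

```text
[-0.0004, -0.0046, -0.0001, 0.0002, 0.0002, -0.0004, 0.15]
[0.0002, -0.0172, -0.0001, 0.0002, 0.0002, 0.0308, 0.15]
[0.0021, -0.0296, -0.0002, 0.0002, 0.0001, 0.0621, 0.15]
[0.0051, -0.0418, -0.0002, 0.0002, 0.0001, 0.0933, 0.15]
[0.0093, -0.0536, -0.0002, 0.0002, 0.0001, 0.1246, 0.15]
[0.0147, -0.065, -0.0002, 0.0002, 0.0001, 0.1558, 0.15]
[0.0211, -0.0757, -0.0002, 0.0002, 0.0001, 0.1871, 0.15]
[0.0286, -0.0858, -0.0002, 0.0002, 0.0001, 0.2183, 0.15]
[0.037, -0.0952, -0.0002, 0.0002, 0.0001, 0.2496, 0.15]
```

Request:
move_arm(deltas=[[[0,-0.0045,0,0,0,0,0.15],[0,-0.017,0,0,0,0.031,0.15],[0.002,-0.0295,0,0,0,0.062,0.15],[0.005,-0.042,0,0,0,0.093,0.15],[0.0095,-0.0535,0,0,0,0.1245,0.15],[0.0145,-0.065,0,0,0,0.156,0.15],[0.021,-0.0755,0,0,0,0.187,0.15],[0.0285,-0.086,0,0,0,0.218,0.15]]])

```text
t: 7.5
tool_pos: [0.4866, 0.0495, 0.0081]
eef_rot: [2.052, -2.376, -0.002]
contact_force: [-3.5, -0.6, 6.9]
finger_gap: 0.223
```

Run:
```python
from h import *
st()
d=39.4
rows([(*(c2-.064*U(PH-90-d-min(50.6,7.2286*i))),.0082,PH+180-d-min(50.6,7.2286*i)) for i in range(1,9)],.15)
f=ctrl.grab_frame("wrist");cv2.imwrite("pics/w7.png",f["img"][:,:,::-1])
```

```text
t 7.5 p [0.4866 0.0495 0.0081] yaw 171.62 q [ 28.9  18.4 -37.3  -0.1 -34.4 -37.2] F [-3.5 -0.6  6.9] gap 0.223
[0.0009, -0.0168, -0.0003, 0.0007, -0.0004, 0.0409, 0.15]
[0.004, -0.0327, -0.0004, 0.0007, -0.0004, 0.0811, 0.15]
[0.009, -0.048, -0.0004, 0.0007, -0.0005, 0.1212, 0.15]
[0.016, -0.0626, -0.0004, 0.0006, -0.0005, 0.1614, 0.15]
[0.0247, -0.0762, -0.0004, 0.0006, -0.0006, 0.2015, 0.15]
[0.035, -0.0886, -0.0005, 0.0006, -0.0006, 0.2417, 0.15]
[0.0468, -0.0995, -0.0005, 0.0005, -0.0006, 0.2818, 0.15]
[0.0468, -0.0995, -0.0005, 0.0005, -0.0006, 0.2818, 0.15]
```

View pics/w7.png

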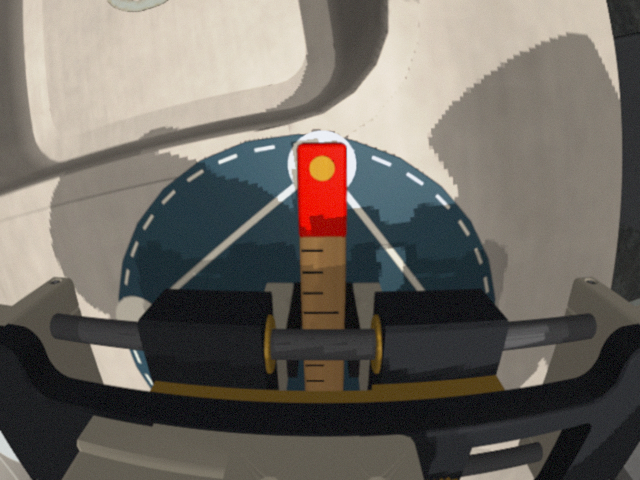

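Request:
move_arm(deltas=[[[0.001,-0.017,-0.0005,0,0,0.041,0.15],[0.004,-0.0325,-0.0005,0,0,0.081,0.15],[0.009,-0.048,-0.0005,0,0,0.121,0.15],[0.016,-0.0625,-0.0005,0,0,0.1615,0.15],[0.0245,-0.076,-0.0005,0,0,0.2015,0.15],[0.035,-0.0885,-0.0005,0,0,0.2415,0.15],[0.047,-0.0995,-0.0005,0,0,0.282,0.15],[0.047,-0.0995,-0.0005,0,0,0.282,0.15]]])

```text
t: 8.35
tool_pos: [0.5339, 0.0186, 0.0082]
eef_rot: [0.828, -3.029, 0.001]
contact_force: [0.9, -0.7, 2.2]
finger_gap: 0.223
```

Run:
```python
from h import *
st()
f=ctrl.grab_frame("wrist");cv2.imwrite("pics/w8.png",f["img"][:,:,::-1])
f=ctrl.grab_frame("top");cv2.imwrite("pics/t8.png",cv2.resize(f["img"][170:320,370:520,::-1],(600,600)))
f=ctrl.grab_frame("scene");cv2.imwrite("pics/s8.png",cv2.resize(f["img"][200:300,310:460,::-1],None,fx=5,fy=5))
```

```text
t 8.35 p [0.5339 0.0186 0.0082] yaw 120.58 q [ 23.   21.7 -31.6   0.  -36.8 -82.5] F [ 0.9 -0.7  2.2] gap 0.223
```

View pics/w8.png

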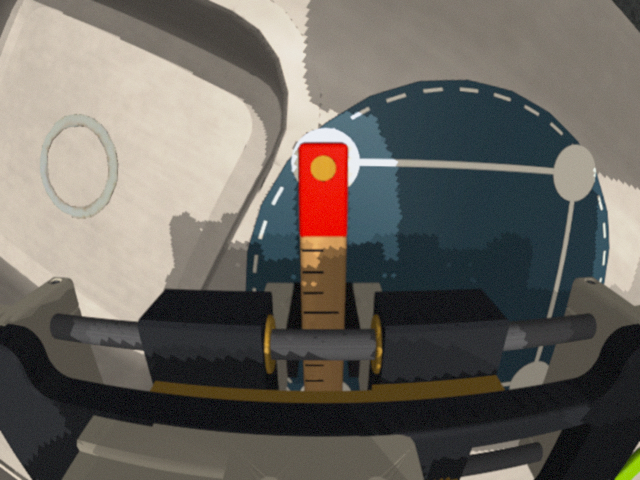

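View pics/t8.png

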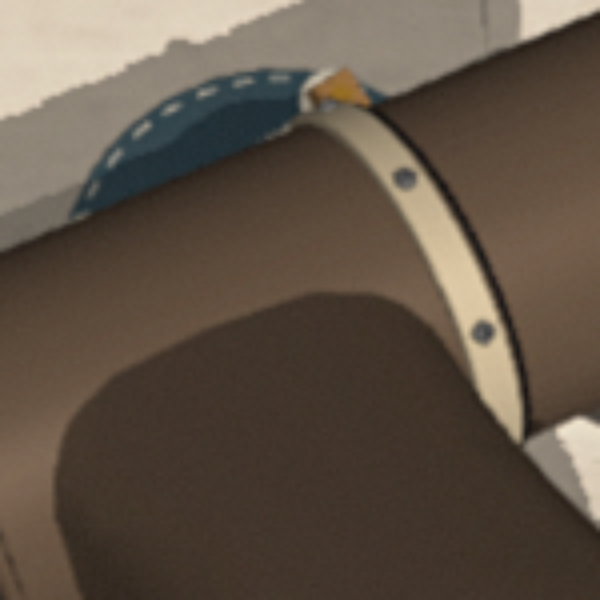

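View pics/s8.png

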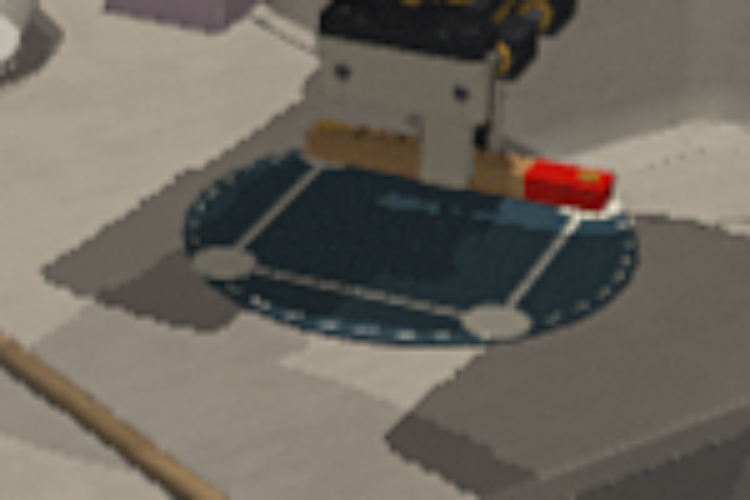

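Run:
```python
from h import *
f=ctrl.grab_frame("wrist")
a,b=wray(f,(323,168),.017)[:2],wray(f,(326,162),.003)[:2]
print(a,b,"need along u",(b-a)@u,"along mx",(b-a)@mx, wray(f,(574,173),.003), c1)
```

```text
[ 0.47854537 -0.01268411] [ 0.47696376 -0.01210097] need along u -0.0010579266138188543 along mx -0.0013123895591658657 [0.41109153 0.09786734 0.003     ] [0.41008116 0.09729292]
```

Within about 2 mm; releasing slowly, then straight up.

Request:
move_arm(deltas=[[[0,0,0,0,0,0,0.3],[0,0,0,0,0,0,0.4],[0,0,0,0,0,0,0.5],[0,0,0,0,0,0,0.5],[0,0,-0.02,0,0,0,0.5],[0,0,-0.06,0,0,0,0.5],[0,0,-0.13,0,0,0,0.5],[0,0,-0.2,0,0,0,0.5]]])

```text
t: 9.35
tool_pos: [0.5329, 0.0189, 0.1096]
eef_rot: [0.833, -3.026, 0.001]
contact_force: [0.9, 0.8, -0.7]
finger_gap: 0.501
```

Run:
```python
from h import *
st()
p=ctrl.state()["tool_pos"]
a=np.array([*p,yawd()[0]]);b=np.array([.45,-.28,.20,a[3]])
rows([a+(b-a)*i/8 for i in range(1,9)],.5)
```

```text
t 9.35 p [0.5329 0.0189 0.1096] yaw 120.77 q [ 23.1  13.6 -26.    0.  -50.5 -82.3] F [ 0.9  0.8 -0.7] gap 0.501
[0.0561, -0.0536, -0.0224, 0.0001, -0.001, 0.0, 0.5]
[0.1122, -0.1072, -0.0449, 0.0001, -0.001, 0.0, 0.5]
[0.1683, -0.1608, -0.0673, 0.0001, -0.001, 0.0, 0.5]
[0.2244, -0.2144, -0.0898, 0.0001, -0.001, 0.0, 0.5]
[0.2805, -0.268, -0.1122, 0.0001, -0.001, 0.0, 0.5]
[0.3366, -0.3216, -0.1347, 0.0001, -0.001, 0.0, 0.5]
[0.3927, -0.3751, -0.1571, 0.0001, -0.001, 0.0, 0.5]
[0.4488, -0.4287, -0.1795, 0.0001, -0.001, 0.0, 0.5]
```

Request:
move_arm(deltas=[[[0.056,-0.054,-0.022,0,0,0,0.5],[0.112,-0.107,-0.045,0,0,0,0.5],[0.168,-0.161,-0.067,0,0,0,0.5],[0.224,-0.214,-0.09,0,0,0,0.5],[0.28,-0.268,-0.112,0,0,0,0.5],[0.337,-0.322,-0.135,0,0,0,0.5],[0.393,-0.375,-0.157,0,0,0,0.5],[0.449,-0.429,-0.18,0,0,0,0.5]]])

```text
t: 10.15
tool_pos: [0.4492, -0.2815, 0.2017]
eef_rot: [0.833, -3.027, 0.001]
contact_force: [1.2, 1.0, 0.1]
finger_gap: 0.499
```

Run:
```python
from h import *
st()
f=ctrl.grab_frame("top");cv2.imwrite("pics/t9.png",f["img"][:,:,::-1])
cv2.imwrite("pics/t9c.png",cv2.resize(f["img"][170:320,370:520,::-1],(600,600),interpolation=cv2.INTER_NEAREST))
f=ctrl.grab_frame("scene");cv2.imwrite("pics/s9.png",f["img"][:,:,::-1])
```

```text
t 10.15 p [ 0.4492 -0.2815  0.2017] yaw 120.79 q [-10.8   8.  -19.7   0.1 -62.4 -48.5] F [1.2 1.  0.1] gap 0.499
```

View pics/t9.png

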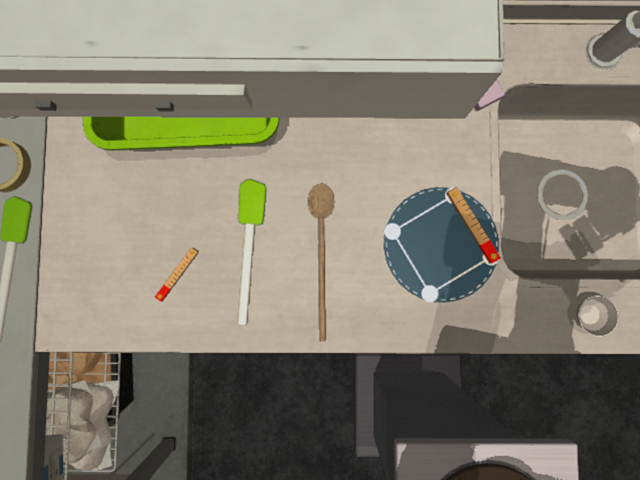

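View pics/t9c.png

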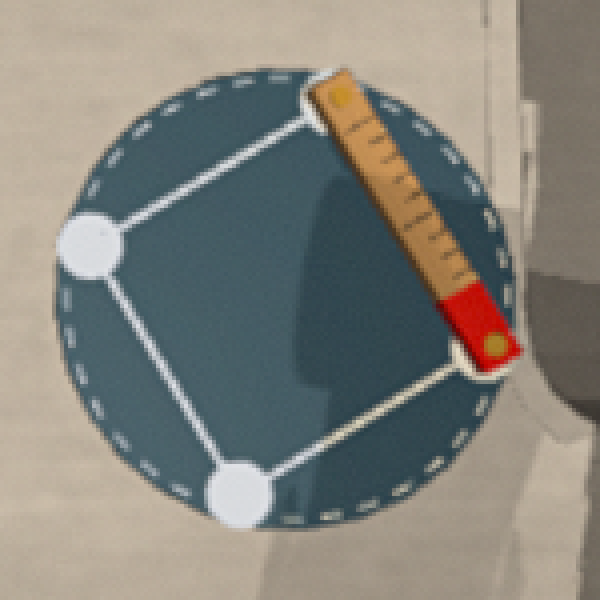

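View pics/s9.png

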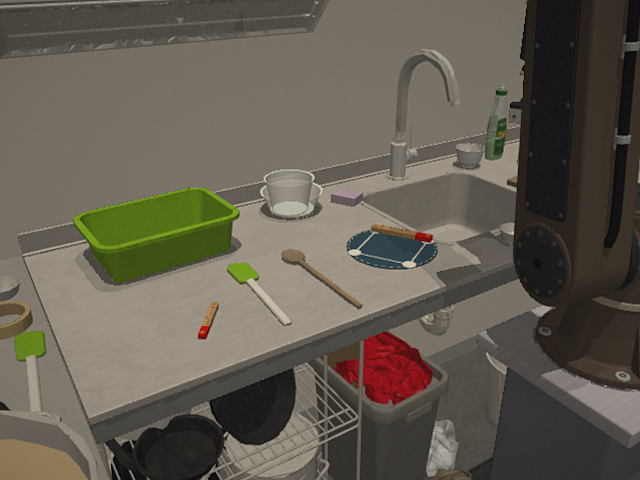

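Run:
```python
from h import *
f=ctrl.grab_frame("top")
D={}
for n,p in (("c0",(370+90/4,170+246/4)),("c1",(370+240/4,170+494/4))): D[n]=ray(f,p,.003)[:2]
A2=np.array([.47627,-.01544]);A3=np.array([.58826,.0514])
print(D, np.hypot(*(D['c0']-D['c1'])))
red=ray(f,(370+494/4,170+345/4),.017)[:2];pl=ray(f,(370+341/4,170+97/4),.017)[:2]
w,r=stick(f,(440,180,510,270)); ys,xs=np.nonzero(w|r)
P=np.array([ray(f,p,.017)[:2] for p in zip(xs,ys)]);print(cv2.minAreaRect(P.astype(np.float32)*1000))
print("red err mm",(red-A2)*1000,"plain err",(pl-A3)*1000)
```

```text
{'c0': array([0.52275481, 0.16371228]), 'c1': array([0.41130201, 0.09724927])} 0.1297653966335267
((533.9832153320312, 20.37652587890625), (149.19142150878906, 20.887008666992188), 31.096717834472656)
red err mm [1.88494714 1.66472028] plain err [1.04261939 0.82715429]
```

Run:
```python
from h import *
print(ctrl.finish_job()); st()
```

```text
the job is handed in; nothing more can be done
None
the job is handed in; nothing more can be done
```

I walked the gauge stick round the square as asked and handed the job in at about 10 s of the 58 s allowed. It now lies along the side opposite its start.

- **How it was moved:** I gripped the stick at its middle and kept it flat on the mat. I swung the red end 90° about corner_1 to corner_2, then the plain end 90° about corner_2 to corner_3. Then I let go, rose straight up and backed off towards the robot's side.
- **Final position:** the last top picture puts the red stud about 2.5 mm from the centre of corner_2's dot and the plain stud about 1.3 mm from corner_3's. The dots have a 15 mm radius. The stick lies at 31.1° and the square's side at 30.9°.
- **Small corrections:** at the start the plain end sat about 9 mm off corner_1's centre. I slid the stick about 8 mm onto the corner before the first swing. I also shifted it about 2 mm at corner_2 before the second.
- **Disagreement:** the wrist and top cameras differed by 1–3 mm on the dot positions, so I averaged them.
- **Bystanders and force:** by eye, the spoon and spatula look unmoved in the pictures. The highest wrist force I read was about 8 N.
- **Not checked:** I took no picture after handing in.

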